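# Turn the bottle until its code plate faces the reader

## Robot

A 6-joint arm with a two-finger parallel gripper is mounted at the origin on a cart in front of the work surface, level with it; the furniture and walls round the work are solid. World frame = base frame: x ahead of the robot, y to its left, z up, the work surface at z = 0. Lengths are in m, angles in rad, forces in N, time in s.
With the tool pointing down it reaches from about 0.4 to 0.825 m from the base axis. Payload 7 kg.
Tool frame: the origin (TCP) lies at the very end of the fingers, on their centre line; the grasp point (between the pads) lies 19 mm behind it; z points along the fingers, y is the line along which they close (so a half turn about z gives the same grasp; the last joint's range is limited). The gripper opens to 88 mm and grips with 3 to 60 N. Pads are 19 mm wide; open, the fingers measure 130 mm over their backs; the gripper's body (78 mm by 193 mm) begins 47 mm behind the grasp point.
Start: joints at [1.575, 0.359, 0.012, 0, -1.224, -0.288], TCP at [0.189, 0.648, 0.227] pointing down, gripper open.
Joint ranges: [-3.07, 3.07], [-1.43, 2.12], [-1.02, 1.25], [-3.03, 1.67], [-3.05, -0], [-3.03, 3.03]. Speed limits (rad/s): [2.39, 2.39, 3.01, 3.14, 3.14, 3.14].

## Interface

Orientations are given as [roll, pitch, yaw] about the fixed x, y, z axes, in that order (R = Rz(yaw) Ry(pitch) Rx(roll)).
In Python, from station import * gives the robot as it stands.
- The arm moves only by the tool servo_tool, never from a script. Its argument "moves" is a list of rows, each an object of numbers: "jaw": the opening, from 0 (shut) to 1 (fully open); "dx", "dy", "dz": the shift along the world's x, y, z in m; "roll": the turn about the world's z in degrees. A call has exactly 10 rows; each row shifts and turns the commanded pose from where the row before left it; what a row does not reach is not made up. A row lasts 1/8 s, in which the tool goes at most 62.5 mm and 10.7 degrees, less where a joint would pass 70% of its speed; a pose out of reach is approached as far as the arm can. A call with a gripper value outside its range is refused whole. The fingers move at their own pace and stop on an object; "newtons" is the grip in N (left out, the last holds). Time passes only in rows, so rows that do not move let the fingers close, or fill a call up. It gives the time, the measured TCP pose, the force, the opening and the grip force at its end, in the units of the state.
- get_state(): the state, without advancing time (a new reading comes with each control period).
- grab_frame(name): name is "scene" or "top" or "wrist"; returns (picture, depth): 420x560x3 uint8, red, green, blue; 420x560 float32, m along the optical axis (not along the pixel's ray), 0 where there is no reading.
- calibration(name): a dict with "intrinsics" (3x3 intrinsics, pixels), "R" (3x3) and "t" (3): a world point X has camera coordinates R X + t. Camera axes: x right, y down, z forward; pixel columns grow to the right and rows downward; lengths in m; the calibration is good to about 2 mm. A picture is of the moment at which its call begins: read the wrist's pose just before it. calibration takes no time and is no camera call; for the wrist camera it gives the pose at the moment of the call.
- job_done(): hands the job in; it is judged then, once.
The state is a dict: "t": time; "q": joint angles; "qd": joint speeds; "joint_efforts": joint torques, N m; "eef_pos": TCP position; "ee_rot": TCP orientation; "force": force on the tool from outside, world axes, zero at the start; "moment": the same for the moment, N m; "width": finger opening in m; "gripper_force": force on a finger pad.
Only numpy, scipy, OpenCV 4.12 (cv2) and the standard library are available. Lean on these libraries where they do the work, as an engineer would, in place of code of your own. Each camera call takes 0.05 s, during which the arm holds its last target. There are 200 camera calls.

## Task

The bottle stands high in the reader's nest with its code plate turned away. Turn it in the nest, without lifting it out or forcing it, until the code plate faces the reader's window, and feel for the pin holes hidden in the nest floor there (they may be set up to about 22 degrees to either side) with light downward pressure until the foot drops fully home; then let go with the bottle upright and still. Leave the lidded cup, the timer and the petri dish where they are.

Things in the scene. Friction and masses are not known exactly. Their poses are not given: they have to be found in the camera images.
- station: Fixed code-reader station: aluminium base 188 x 96 x 4 mm carrying a round nest and a reader. Origin on the bench under the nest's axis, z up, x towards the reader: a grey block 50 x 66 mm, top 92 mm above the bench, its near face 80 mm from the nest axis.
- nest (a point): Centre of the nest floor, 12 mm above the bench; axes as the station's. A grey collar round it, inner radius 31.7 mm, outer 45 mm, rises to 24 mm above the bench. Hidden in the floor are three holes for the bottle's pins; their pattern is turned about the nest axis by an unknown angle, up to 0.38 rad either way, from where the code plate would point straight at the window.
- window (a point): Centre of the reader's dark window, 76 mm from the nest axis along the station's +x, 58 mm above the bench; it looks along the station's -x at the nest.
- bottle: Loose clear bottle, 56 mm wide, 102 mm high, about 0.27 kg, fixed on a grey round foot 60 mm wide, 8 mm thick, with three pins under it. Origin in the middle of the glass's underside (foot top), z up, x through the code plate. Origin is 27 mm above the bench while the pins ride on the nest floor, 20 mm when fully home.
- pins (a point): Centre of the underside of the bottle's foot, 8 mm below its origin, axes as the bottle's. Three steel-grey pins, 5.5 mm thick and 7 mm long, stand below it, each at another radius (25.5, 10.5 and 18 mm), so that they enter the 7.4 mm holes of the nest at one angle only, give or take about 0.05 rad.
- code (a point): Middle of the face of the code plate (24 mm wide, 30 mm high, dark squares on white; not the printed paper label) on the bottle's side, 30 mm from the bottle's axis along its +x and 36 mm above its origin.
- cap (a point): Point on the bottle's axis in the middle of the blue cap, 90 mm above the bottle's origin: a place to grip. The cap, 42 mm diameter, is fixed and spans 77 to 102 mm above the origin; on its top a white rib 16 mm long points to the code plate's side.
- sample_cup: Bystander: white lidded sample cup, 51 mm wide, 64 mm high, origin at its underside.
- timer: Bystander: white bench timer 66 x 66 x 18 mm, origin at its underside.
- petri: Bystander: petri dish 62 mm wide, 14 mm high, origin at its underside.
Things that resemble listed ones, but are neither listed nor needed, are in the scene too. Leave any red look-alike of the bottle alone.

How it is judged:
By the outcome, as a careful person would: the job done as asked, in the order asked, and still so for the second after the job is handed in, with the robot touching nothing.
It also fails if it takes over 67 s, if anything falls off the work surface, if the arm or the gripper's body presses on something with over 40 N, if the wrist force passes 120 N, or if a joint passes its speed limit or range.

## Working session

There is one attempt and no reset: what is moved stays moved. The work goes in short steps, Python scripts to look and compute and a tool call to move; the robot and the scene stay as the last step left them, time stands still between calls to the robot, and variables do not carry over. Pictures are saved under pics/ and viewed, at most 10 in all, crops included, and the job is handed in when it is done.

Besides the shell and the picture viewer there is one more tool, called after "Call:" by a JSON object that holds its "method" and its "body", one argument or row to a line. servo_tool: Moves the arm, as the interface text tells. Its arguments: {"type":"object","properties":{"moves":{"type":"array","items":{"type":"object","properties":{"jaw":{"type":"number"},"dx":{"type":"number"},"dy":{"type":"number"},"dz":{"type":"number"},"roll":{"type":"number"}}}},"newtons":{"type":"number"}},"required":["moves"]}

```bash
mkdir -p pics; python3 - <<'E'
from station import *
import cv2, numpy as np
s=get_state(); print(s['t'],s['eef_pos'],s['ee_rot'],s['width'])
for n in ('scene','top'):
    c=calibration(n); im,d=grab_frame(n)
    cv2.imwrite(f'pics/{n}0.png',im[:,:,::-1]); np.savez(f'{n}0.npz',im=im,d=d,K=c['intrinsics'],R=c['R'],t=c['t'])
E
```

```text
0.0 [0.18887866 0.64751498 0.22560774] [ 3.13990503e+00 -1.16010855e-04 -2.83944792e-01] 0.08751044259984317
```

View pics/scene0.png

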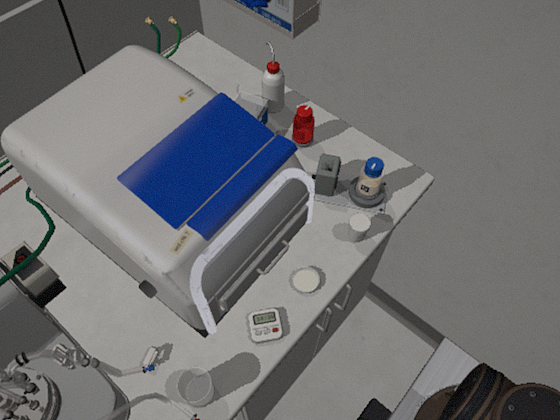

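View pics/top0.png

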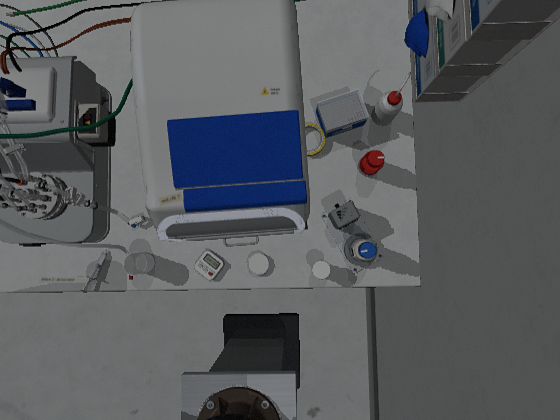

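The scene picture shows three possible targets:
- The blue-capped bottle in the grey nest, scene (372,180), top (366,251).
- The red look-alike, scene (303,125), top (372,161).
- The white wash bottle, scene (273,85), top (390,104).

I choose the blue-capped bottle. The reader block is at top (343,213). Next I'll check it in a close crop and measure.

```bash
cat > h.py <<'E'
import numpy as np, cv2
def load(n): return np.load(n+'.npz')
def ray(c,u,v,z):
    R,t=c['R'],c['t']; o=-R.T@t; d=R.T@np.linalg.solve(c['K'],[u,v,1.]); return o+d*(z-o[2])/d[2]
def ptd(c,u,v,d): return c['R'].T@(np.linalg.solve(c['K'],[u,v,1.])*d-c['t'])
E
python3 - <<'E'
from h import *
c=load('top0'); im=c['im']; hsv=cv2.cvtColor(im,cv2.COLOR_RGB2HSV)
m=cv2.inRange(hsv,(95,90,40),(125,255,255)); m[:235]=0;m[275:]=0;m[:,:340]=0;m[:,390:]=0
ys,xs=np.nonzero(m); (cx,cy),r=cv2.minEnclosingCircle(np.c_[xs,ys].astype(np.float32)); print('cap',cx,cy,r,len(xs),ray(c,cx,cy,.129))
print('reader',ray(c,343,213,.092), 'depth z',[ptd(c,u,v,c['d'][v,u]).round(3) for u,v in((343,213),(366,251),(372,161),(321,270))], 'petri,timer',ray(c,259,263,.014),ray(c,210,264,.018))
print('cam',-c['R'].T@c['t'])
a=cv2.resize(im[190:290,300:400],None,fx=4,fy=4,interpolation=cv2.INTER_CUBIC)
b=cv2.resize(load('scene0')['im'][140:240,305:405],None,fx=4,fy=4,interpolation=cv2.INTER_CUBIC)
cv2.imwrite('pics/crop1.png',np.hstack([a,b])[:,:,::-1])
E
```

```text
cap 367.0 249.0 9.219644546508789 223 [ 0.48980308 -0.34164452  0.129     ]
reader [ 0.58319852 -0.28968882  0.092     ] depth z [array([ 0.583, -0.289,  0.095]), array([ 0.485, -0.338,  0.132]), array([ 0.713, -0.365,  0.116]), array([ 0.435, -0.231,  0.059])] petri,timer [ 0.45445237 -0.06316833  0.014     ] [0.45417297 0.07267275 0.018     ]
cam [ 0.5071813  -0.15745901  1.14259979]
```

View pics/crop1.png

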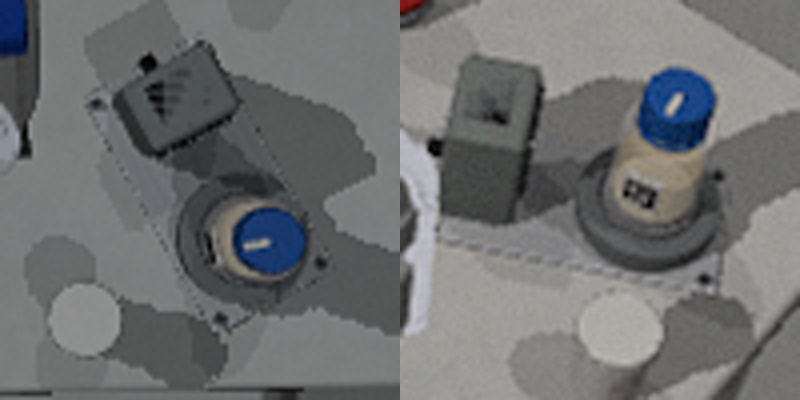

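The crop shows the blue-capped bottle in the nest, the beige label and the code plate facing left towards world +y. The rib runs at about crop (245-270,242), and the reader is up-left at crop (175,97). Now the precise angles and the obstacle heights.

```bash
python3 - <<'E'
from h import *
c=load('top0'); im=c['im']; hsv=cv2.cvtColor(im,cv2.COLOR_RGB2HSV)
# rib: bright, low-saturation within cap
cap=[367.,249.5]
w=np.zeros(im.shape[:2]);yy,xx=np.mgrid[:420,:560]
inn=(np.hypot(xx-cap[0],yy-cap[1])<8)
w=np.where(inn,np.clip(im[...,0].astype(float)-60,0,None),0); 
P=np.array([ray(c,xx[i],yy[i],.130)[:2] for i in zip(*np.nonzero(w))]); W=w[w>0]
m=(P*W[:,None]).sum(0)/W.sum(); C=np.cov((P-m).T,aweights=W); e=np.linalg.eigh(C)[1][:,-1]; print('rib',m,np.degrees(np.arctan2(e[1],e[0])),len(W))
# base-plate corner screws (crop px/4 + offset)
f=lambda u,v:ray(c,300+u/4-.375,190+v/4-.375,.004)[:2]
A,B,Cc=f(97,103),f(221,318),f(321,263); print('screws',A,B,Cc,np.degrees(np.arctan2(*(A-B)[::-1])),np.linalg.norm(A-B),np.linalg.norm(B-Cc),np.degrees(np.arctan2(*(B-Cc)[::-1])))
# collar centre (outer ellipse) approx
print('collar top edges',ray(c,300+178/4,190+240/4,.024))
# heights, all depth pts
v,u=np.nonzero(c['d']>0); d=c['d'][v,u]; X=(np.linalg.solve(c['K'],np.c_[u,v,np.ones(len(u))].T.astype(float))*d - c['t'][:,None]).T@c['R']
for y0 in np.arange(-.5,.5,.1):
  print('%.1f'%y0,[round(float(X[(abs(X[:,1]-y0)<.05)&(abs(X[:,0]-x0)<.025)][:,2].max(initial=0)),2) for x0 in np.arange(.3,.9,.05)])
q=X[(X[:,2]>.14)&(X[:,0]>.3)&(np.hypot(X[:,0]-.49,X[:,1]+.34)<.3)]; k=np.hypot(q[:,0]-.49,q[:,1]+.34).argsort()[:200:25]; print(q[k].round(3))
E
```

```text
rib [ 0.48589654 -0.33326499] 100.20357329506834 18
screws [ 0.58394887 -0.2469755 ] [ 0.43260389 -0.32892632] [ 0.46938264 -0.39935497] 28.43481603156231 0.17210822173529872 0.07945357167599773 117.57414301806469
collar top edges [ 0.48636229 -0.29928652  0.024     ]
-0.5 [0.53, 0.54, 0.54, 0.55, 0.55, 0.56, 0.57, 0.57, 0.58, 0.58, 0.59, 0.62, 0.18]
-0.4 [0.0, 0.0, 0.01, 0.13, 0.13, 0.02, 0.01, 0.01, 0.12, 0.12, 0.57, 0.62, 0.54]
-0.3 [0.0, 0.0, 0.06, 0.13, 0.13, 0.1, 0.1, 0.01, 0.09, 0.09, 0.09, 0.09, 0.09]
-0.2 [0.0, 0.0, 0.07, 0.07, 0.01, 0.22, 0.25, 0.25, 0.26, 0.28, 0.28, 0.28, 0.28]
-0.1 [0.0, 0.0, 0.02, 0.02, 0.1, 0.23, 0.25, 0.25, 0.27, 0.28, 0.28, 0.28, 0.29]
-0.0 [0.0, 0.0, 0.02, 0.02, 0.11, 0.23, 0.25, 0.26, 0.27, 0.28, 0.28, 0.28, 0.29]
0.1 [0.0, 0.0, 0.02, 0.02, 0.12, 0.23, 0.25, 0.26, 0.27, 0.28, 0.28, 0.28, 0.29]
0.2 [0.0, 0.0, 0.01, 0.08, 0.17, 0.22, 0.24, 0.25, 0.26, 0.27, 0.28, 0.28, 0.29]
0.3 [0.0, 0.0, 0.02, 0.08, 0.11, 0.03, 0.11, 0.01, 0.01, 0.26, 0.26, 0.22, 0.13]
0.4 [0.0, 0.0, 0.03, 0.02, 0.17, 0.17, 0.24, 0.24, 0.17, 0.29, 0.26, 0.35, 0.25]
[[ 0.544 -0.186  0.163]
 [ 0.563 -0.188  0.166]
 [ 0.546 -0.178  0.177]
 [ 0.574 -0.188  0.176]
 [ 0.564 -0.181  0.191]
 [ 0.564 -0.178  0.191]
 [ 0.578 -0.183  0.187]
 [ 0.578 -0.181  0.192]]
```

```bash
python3 - <<'E'
from h import *
c=load('top0')
v,u=np.nonzero(c['d']>0); d=c['d'][v,u]; X=(np.linalg.solve(c['K'],np.c_[u,v,np.ones(len(u))].T.astype(float))*d - c['t'][:,None]).T@c['R']
q=X[(X[:,2]>.14)&(X[:,1]<-.4)]; print(len(q)); k=np.argsort(-q[:,1])[:300:30]; print(q[k].round(3))
for x0 in (.3,.4,.5,.6): 
    s=q[abs(q[:,0]-x0)<.02]; print(x0,s[:,1].max(initial=-9))
E
```

```text
50174
[[ 0.868 -0.402  0.142]
 [ 0.938 -0.406  0.302]
 [ 0.859 -0.407  0.153]
 [ 0.93  -0.408  0.302]
 [ 0.86  -0.409  0.155]
 [ 0.854 -0.41   0.15 ]
 [ 0.924 -0.411  0.299]
 [ 0.925 -0.412  0.447]
 [ 0.913 -0.413  0.443]
 [ 0.923 -0.414  0.457]]
0.3 -0.5370268681453266
0.4 -0.5366270443887129
0.5 -0.5368537436745792
0.6 -0.5366965995509665
```

Call:
{"method": "servo_tool", "body": {
  "moves": [
    {"dx": 0.02,"dy": -0.03,"dz": 0.045,"jaw": 1},
    {"dx": 0.03,"dy": -0.03,"dz": 0.04,"jaw": 1},
    {"dx": 0.035,"dy": -0.045,"dz": 0.02},
    {"dx": 0.035,"dy": -0.05},
    {"dx": 0.035,"dy": -0.05},
    {"dx": 0.03,"dy": -0.052},
    {"dx": 0.03,"dy": -0.054},
    {"dx": 0.025,"dy": -0.056},
    {"dx": 0.02,"dy": -0.058},
    {"dx": 0.01,"dy": -0.06}
  ],
  "newtons": 20
}}

```text
$.moves[0]: bad value
```

Call:
{"method": "servo_tool", "body": {
  "moves": [
    {"dx": 0.02,"dy": -0.03,"dz": 0.045,"roll": 0,"jaw": 1},
    {"dx": 0.03,"dy": -0.03,"dz": 0.04,"roll": 0,"jaw": 1},
    {"dx": 0.035,"dy": -0.045,"dz": 0.02,"roll": 0,"jaw": 1},
    {"dx": 0.035,"dy": -0.05,"dz": 0,"roll": 0,"jaw": 1},
    {"dx": 0.035,"dy": -0.05,"dz": 0,"roll": 0,"jaw": 1},
    {"dx": 0.03,"dy": -0.05,"dz": 0,"roll": 0,"jaw": 1},
    {"dx": 0.03,"dy": -0.05,"dz": 0,"roll": 0,"jaw": 1},
    {"dx": 0.025,"dy": -0.055,"dz": 0,"roll": 0,"jaw": 1},
    {"dx": 0.02,"dy": -0.055,"dz": 0,"roll": 0,"jaw": 1},
    {"dx": 0.01,"dy": -0.06,"dz": 0,"roll": 0,"jaw": 1}
  ],
  "newtons": 20
}}

```text
t: 1.35
eef_pos: [0.4593, 0.1711, 0.3311]
ee_rot: [3.141, 0.0, -0.284]
force: [1.3, 0.1, 0.1]
width: 0.0877
gripper_force: 0.0
```

Call:
{"method": "servo_tool", "body": {
  "moves": [
    {"dx": 0,"dy": -0.06,"dz": 0,"roll": 0,"jaw": 1},
    {"dx": 0,"dy": -0.06,"dz": 0,"roll": 0,"jaw": 1},
    {"dx": 0,"dy": -0.06,"dz": 0,"roll": 0,"jaw": 1},
    {"dx": 0,"dy": -0.06,"dz": 0,"roll": 0,"jaw": 1},
    {"dx": 0.005,"dy": -0.06,"dz": 0,"roll": 0,"jaw": 1},
    {"dx": 0.008,"dy": -0.06,"dz": 0,"roll": 0,"jaw": 1},
    {"dx": 0.008,"dy": -0.06,"dz": -0.02,"roll": 0,"jaw": 1},
    {"dx": 0.008,"dy": -0.06,"dz": -0.03,"roll": 0,"jaw": 1},
    {"dx": 0.002,"dy": -0.033,"dz": -0.03,"roll": 0,"jaw": 1},
    {"dx": 0,"dy": 0,"dz": 0,"roll": 0,"jaw": 1}
  ]
}}

```text
t: 2.6
eef_pos: [0.4874, -0.3357, 0.2502]
ee_rot: [-3.141, 0.007, -0.287]
force: [-0.7, -0.4, 0.2]
width: 0.0874
gripper_force: 0.0
```

```bash
python3 - <<'E'
from station import *
import cv2, numpy as np
s=get_state(); print(s['t'],s['eef_pos'],s['ee_rot'],s['q'],s['force'])
n='wrist'; c=calibration(n); im,d=grab_frame(n)
cv2.imwrite('pics/w1.png',im[:,:,::-1]); np.savez('w1.npz',im=im,d=d,K=c['intrinsics'],R=c['R'],t=c['t'])
print(-c['R'].T@c['t'])
E
```

```text
2.6 [ 0.48735406 -0.33567675  0.25024002] [-3.14096516  0.00678703 -0.28724916] [-2.73565538e-01  2.12457741e-01 -1.36385008e-01 -7.64602203e-04
 -1.22873148e+00  1.55736949e+00] [-0.7032865  -0.43449871  0.19794259]
[ 0.55322555 -0.35633439  0.40804009]
```

View pics/w1.png

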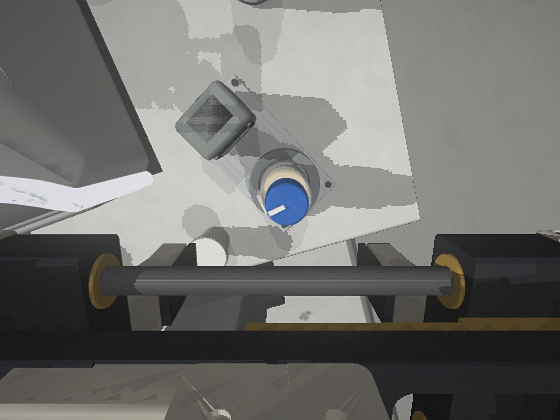

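The wrist view shows the bottle cap at (287,202) with its rib running (268,213)-(285,207). The reader is at (213,120), with base screws at (235,82) and (328,184).

```bash
cat > m.py <<'E'
from h import *
import sys
def meas(n,ztop,show=True):
    c=load(n); im=c['im']; hsv=cv2.cvtColor(im,cv2.COLOR_RGB2HSV)
    m=cv2.inRange(hsv,(95,120,60),(130,255,255)); 
    L=cv2.connectedComponentsWithStats(m); i=1+np.argmax(L[2][1:,4]); m=(L[1]==i).astype(np.uint8)
    cnt=max(cv2.findContours(m,0,1)[0],key=cv2.contourArea); hull=cv2.convexHull(cnt)
    # top disc: rim pts with depth at the top plane
    v,u=np.nonzero(cv2.drawContours(m*0,[hull],-1,1,-1)); X=np.array([ptd(c,a,b,c['d'][b,a]) for a,b in zip(u,v)])
    zt=np.median(X[:,2][X[:,2]>ztop-.01]); print('z top',zt,len(u))
    t=abs(X[:,2]-zt)<.006; P=X[t][:,:2]
    ctr,r=cv2.minEnclosingCircle(np.array([ray(c,a,b,ztop)[:2] for a,b in zip(u[t],v[t])],np.float32)*1000); print('cap',np.array(ctr).round(1),r,'mean',(1000*P.mean(0)).round(1))
    g=im[v,u,0].astype(float); s=t&(g>130)&(hsv[v,u,1]<90)
    Q=np.array([ray(c,a,b,ztop+.001)[:2] for a,b in zip(u[s],v[s])])*1000; q=Q-Q.mean(0); e=np.linalg.svd(q)[2][0]
    d=Q.mean(0)-ctr; e*=np.sign(e@d) or 1
    print('rib',Q.mean(0).round(1),len(Q),'yaw',np.degrees(np.arctan2(e[1],e[0])).round(1),'off-dir',np.degrees(np.arctan2(d[1],d[0])).round(1),'len',np.ptp(q@e))
    return c
if __name__=='__main__': c=meas(sys.argv[1],float(sys.argv[2]))
E
python3 - <<'E'
from m import *
c=meas('w1',.129)
im=c['im']; f=lambda u,v,z:ray(c,u,v,z)[:2]
A,B=f(235,82,.004),f(328,184,.004); print('screws',A,B,np.linalg.norm(A-B),np.degrees(np.arctan2(*(A-B)[::-1])))
g=cv2.cvtColor(im,cv2.COLOR_RGB2GRAY)
o=cv2.resize(im[60:240,165:345],(540,540),interpolation=cv2.INTER_CUBIC); cv2.imwrite('pics/w1c.png',o[:,:,::-1])
E
```

```text
z top 0.1288212436221389 1604
cap [ 486.7 -346.3] 20.711721420288086 mean [ 486.7 -346. ]
rib [ 483.4 -335.1] 89 yaw 100.3 off-dir 106.4 len 16.315599319674792
screws [ 0.61992845 -0.32338563] [ 0.46650308 -0.40120414] 0.1720321696143417 26.89446802265373
```

View pics/w1c.png

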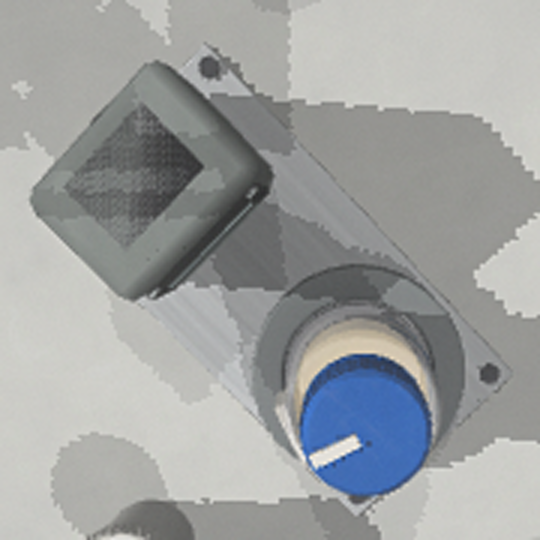

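The crop confirms the choice: cap at (365,425), rib pointing left-down, and the code plate on the nest's left side at (285,415). The bottle yaw is about 100° and the station yaw about 27.5°, so the turn is -73° ± 22°. Descending partway to check tracking.

Call:
{"method": "servo_tool", "body": {
  "moves": [
    {"dx": 0.001,"dy": -0.004,"dz": -0.02,"roll": 0,"jaw": 1},
    {"dx": 0,"dy": -0.004,"dz": -0.03,"roll": 0,"jaw": 1},
    {"dx": 0,"dy": 0,"dz": -0.03,"roll": 0,"jaw": 1},
    {"dx": 0,"dy": 0,"dz": -0.01,"roll": 0,"jaw": 1},
    {"dx": 0,"dy": 0,"dz": 0,"roll": 0,"jaw": 1},
    {"dx": 0,"dy": 0,"dz": 0,"roll": 0,"jaw": 1},
    {"dx": 0,"dy": 0,"dz": 0,"roll": 0,"jaw": 1},
    {"dx": 0,"dy": 0,"dz": 0,"roll": 0,"jaw": 1},
    {"dx": 0,"dy": 0,"dz": 0,"roll": 0,"jaw": 1},
    {"dx": 0,"dy": 0,"dz": 0,"roll": 0,"jaw": 1}
  ]
}}

```text
t: 3.9
eef_pos: [0.4902, -0.3424, 0.1643]
ee_rot: [-3.142, -0.0, -0.284]
force: [0.9, -0.5, -0.3]
width: 0.0875
gripper_force: 0.0
```

```bash
cat > snap.py <<'E'
from station import *
import cv2, numpy as np, sys
n,k=sys.argv[1:3]; s=get_state(); print(s['t'],s['eef_pos'].round(4),s['ee_rot'].round(4),s['force'].round(2),s['moment'].round(3),s['width'])
c=calibration(n); im,d=grab_frame(n)
cv2.imwrite(f'pics/{k}.png',im[:,:,::-1]); np.savez(k+'.npz',im=im,d=d,K=c['intrinsics'],R=c['R'],t=c['t'])
E
python3 snap.py wrist w2; python3 m.py w2 .129
```

```text
3.9 [ 0.4902 -0.3424  0.1643] [-3.1416e+00 -1.0000e-04 -2.8390e-01] [ 0.88 -0.48 -0.28] [-0.026  0.02   0.019] 0.08745350446757136
z top 0.1287894528689515 3167
cap [ 487.2 -346.3] 20.724239349365234 mean [ 487.8 -346.5]
rib [ 483.4 -335.1] 153 yaw 99.6 off-dir 108.8 len 16.013048007946942
```

Call:
{"method": "servo_tool", "body": {
  "moves": [
    {"dx": -0.002,"dy": -0.002,"dz": -0.02,"roll": 0,"jaw": 1},
    {"dx": 0,"dy": 0,"dz": -0.02,"roll": 0,"jaw": 1},
    {"dx": 0,"dy": 0,"dz": -0.015,"roll": 0,"jaw": 1},
    {"dx": 0,"dy": 0,"dz": -0.009,"roll": 0,"jaw": 1},
    {"dx": 0,"dy": 0,"dz": 0,"roll": 0,"jaw": 1},
    {"dx": 0,"dy": 0,"dz": 0,"roll": 0,"jaw": 0.6},
    {"dx": 0,"dy": 0,"dz": 0,"roll": 0,"jaw": 0.6},
    {"dx": 0,"dy": 0,"dz": 0,"roll": 0,"jaw": 0.6},
    {"dx": 0,"dy": 0,"dz": 0,"roll": 0,"jaw": 0.54},
    {"dx": 0,"dy": 0,"dz": 0,"roll": 0,"jaw": 0.54}
  ],
  "newtons": 4
}}

```text
t: 5.2
eef_pos: [0.4883, -0.3445, 0.1004]
ee_rot: [3.141, -0.0, -0.284]
force: [-0.5, -0.4, -0.0]
width: 0.0492
gripper_force: 3.9
```

```bash
python3 snap.py wrist w3; python3 m.py w3 .129;python3 snap.py top t3; python3 snap.py scene s3
```

```text
5.2 [ 0.4883 -0.3445  0.1004] [ 3.1413e+00 -3.0000e-04 -2.8370e-01] [-0.5  -0.42 -0.05] [-0.462  0.197  0.005] 0.04916559880792184
z top 0.12814677241761546 2440
cap [ 497.  -347.9] 18.112180709838867 mean [ 501.  -349.1]
5.25 [ 0.4883 -0.3445  0.1004] [ 3.1413e+00 -3.0000e-04 -2.8370e-01] [ 0.28 -0.29  0.87] [-0.432  0.151  0.034] 0.04922470547553626
5.3 [ 0.4883 -0.3446  0.1004] [ 3.1413e+00 -2.0000e-04 -2.8370e-01] [-0.13 -2.02  0.04] [-0.448  0.194 -0.022] 0.04926291969560189m.py:14: RuntimeWarning: Mean of empty slice.
  Q=np.array([ray(c,a,b,ztop+.001)[:2] for a,b in zip(u[s],v[s])])*1000; q=Q-Q.mean(0); e=np.linalg.svd(q)[2][0]
  ret = ret.dtype.type(ret / rcount)
Traceback (most recent call last):
  File "m.py", line 18, in <module>
    if __name__=='__main__': c=meas(sys.argv[1],float(sys.argv[2]))
                               ~~~~^^^^^^^^^^^^^^^^^^^^^^^^^^^^^^^^
  File "m.py", line 14, in meas
    Q=np.array([ray(c,a,b,ztop+.001)[:2] for a,b in zip(u[s],v[s])])*1000; q=Q-Q.mean(0); e=np.linalg.svd(q)[2][0]
                                                                                            ~~~~~~~~~~~~~^^^
numpy.linalg.LinAlgError: 1-dimensional array given. Array must be at least two-dimensional
```

View pics/w3.png

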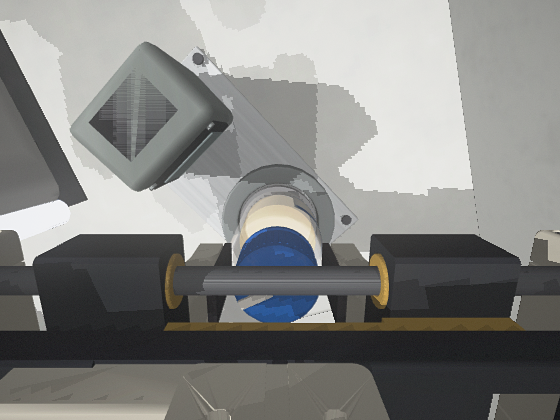

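The wrist view shows the cap (237-318, 275) between the fingers, with the fingers' inner faces at columns 222 and 330, about centred. Closing fully with a light grip.

Call:
{"method": "servo_tool", "body": {
  "moves": [
    {"dx": 0,"dy": 0,"dz": 0,"roll": 0,"jaw": 0.5},
    {"dx": 0,"dy": 0,"dz": 0,"roll": 0,"jaw": 0.5},
    {"dx": 0,"dy": 0,"dz": 0,"roll": 0,"jaw": 0.46},
    {"dx": 0,"dy": 0,"dz": 0,"roll": 0,"jaw": 0.46},
    {"dx": 0,"dy": 0,"dz": 0,"roll": 0,"jaw": 0.42},
    {"dx": 0,"dy": 0,"dz": 0,"roll": 0,"jaw": 0.42},
    {"dx": 0,"dy": 0,"dz": 0,"roll": 0,"jaw": 0.42},
    {"dx": 0,"dy": 0,"dz": 0,"roll": 0,"jaw": 0.42},
    {"dx": 0,"dy": 0,"dz": 0,"roll": 0,"jaw": 0.42},
    {"dx": 0,"dy": 0,"dz": 0,"roll": 0,"jaw": 0.42}
  ],
  "newtons": 4
}}

```text
t: 6.6
eef_pos: [0.4883, -0.3444, 0.1003]
ee_rot: [3.142, -0.0, -0.284]
force: [0.0, -1.4, 2.9]
width: 0.0488
gripper_force: 4.2
```

```bash
python3 -c "
from station import *
s=get_state(); print(s['t'],s['eef_pos'],s['force'],s['moment'],s['width'],s['gripper_force'])"
```

```text
6.6 [ 0.48831356 -0.34438736  0.10025867] [ 0.04080597 -1.42865309  2.93219883] [-0.6655266   0.12190586  0.04105426] 0.0488160486012553 4.248342436621897
```

The cap sits about 3 mm to the -y side of the TCP: one pad touches first and the reaction is in -y. Opening, shifting over and closing again.

Call:
{"method": "servo_tool", "body": {
  "moves": [
    {"dx": 0,"dy": 0,"dz": 0,"roll": 0,"jaw": 0.7},
    {"dx": 0,"dy": 0,"dz": 0,"roll": 0,"jaw": 0.7},
    {"dx": -0.001,"dy": -0.003,"dz": 0,"roll": 0,"jaw": 0.7},
    {"dx": 0,"dy": 0,"dz": 0,"roll": 0,"jaw": 0.6},
    {"dx": 0,"dy": 0,"dz": 0,"roll": 0,"jaw": 0.54},
    {"dx": 0,"dy": 0,"dz": 0,"roll": 0,"jaw": 0.5},
    {"dx": 0,"dy": 0,"dz": 0,"roll": 0,"jaw": 0.46},
    {"dx": 0,"dy": 0,"dz": 0,"roll": 0,"jaw": 0.42},
    {"dx": 0,"dy": 0,"dz": 0,"roll": 0,"jaw": 0.42},
    {"dx": 0,"dy": 0,"dz": 0,"roll": 0,"jaw": 0.42}
  ],
  "newtons": 4
}}

```text
t: 7.85
eef_pos: [0.4873, -0.3473, 0.1002]
ee_rot: [-3.142, -0.0, -0.284]
force: [0.7, 2.1, 0.4]
width: 0.0493
gripper_force: 3.9
```

```bash
cat > st.py <<'E'
from station import *
s=get_state(); print(s['t'],s['eef_pos'].round(4),s['force'].round(2),s['moment'].round(3),round(s['width'],4),s['gripper_force'],s['ee_rot'][2])
E
python3 st.py
```

```text
7.85 [ 0.4873 -0.3473  0.1002] [0.71 2.12 0.38] [ 0.465 -0.122  0.048] 0.0493 3.8726415170822293 -0.28380235619362093
```

The opposite side now touches, so the nest centre along this axis is midway, at about y = -0.346. Opening, centring, turning the tool -90° and probing the other axis.

Call:
{"method": "servo_tool", "body": {
  "moves": [
    {"dx": 0,"dy": 0,"dz": 0,"roll": 0,"jaw": 0.8},
    {"dx": 0.0005,"dy": 0.0015,"dz": 0,"roll": 0,"jaw": 0.8},
    {"dx": 0,"dy": 0,"dz": 0,"roll": -10,"jaw": 0.8},
    {"dx": 0,"dy": 0,"dz": 0,"roll": -10,"jaw": 0.8},
    {"dx": 0,"dy": 0,"dz": 0,"roll": -10,"jaw": 0.8},
    {"dx": 0,"dy": 0,"dz": 0,"roll": -10,"jaw": 0.8},
    {"dx": 0,"dy": 0,"dz": 0,"roll": -10,"jaw": 0.8},
    {"dx": 0,"dy": 0,"dz": 0,"roll": -10,"jaw": 0.8},
    {"dx": 0,"dy": 0,"dz": 0,"roll": -10,"jaw": 0.8},
    {"dx": 0,"dy": 0,"dz": 0,"roll": -10,"jaw": 0.8}
  ],
  "newtons": 4
}}

```text
t: 9.1
eef_pos: [0.4877, -0.3459, 0.1002]
ee_rot: [3.142, -0.0, -1.686]
force: [0.2, 0.9, -0.2]
width: 0.0701
gripper_force: 0.0
```

Call:
{"method": "servo_tool", "body": {
  "moves": [
    {"dx": 0,"dy": 0,"dz": 0,"roll": -10,"jaw": 0.7},
    {"dx": 0,"dy": 0,"dz": 0,"roll": 0,"jaw": 0.65},
    {"dx": 0,"dy": 0,"dz": 0,"roll": 0,"jaw": 0.6},
    {"dx": 0,"dy": 0,"dz": 0,"roll": 0,"jaw": 0.55},
    {"dx": 0,"dy": 0,"dz": 0,"roll": 0,"jaw": 0.5},
    {"dx": 0,"dy": 0,"dz": 0,"roll": 0,"jaw": 0.46},
    {"dx": 0,"dy": 0,"dz": 0,"roll": 0,"jaw": 0.42},
    {"dx": 0,"dy": 0,"dz": 0,"roll": 0,"jaw": 0.42},
    {"dx": 0,"dy": 0,"dz": 0,"roll": 0,"jaw": 0.42},
    {"dx": 0,"dy": 0,"dz": 0,"roll": 0,"jaw": 0.42}
  ],
  "newtons": 4
}}

```text
t: 10.35
eef_pos: [0.4877, -0.3458, 0.1002]
ee_rot: [3.141, 0.0, -1.855]
force: [-2.1, -0.2, 0.5]
width: 0.0492
gripper_force: 4.0
```

```bash
python3 st.py
```

```text
10.35 [ 0.4877 -0.3458  0.1002] [-2.05 -0.16  0.46] [0.119 0.63  0.045] 0.0492 4.028087537662941 -1.8545975845337135
```

Three widths of about 49 mm suggest the tips were touching the glass shoulder below the cap. I'll raise by 7 mm so they clear it, shift -1.5 mm in x and close on the cap.

Call:
{"method": "servo_tool", "body": {
  "moves": [
    {"dx": 0,"dy": 0,"dz": 0,"roll": 0,"jaw": 0.7},
    {"dx": 0,"dy": 0,"dz": 0,"roll": 0,"jaw": 0.7},
    {"dx": -0.0015,"dy": 0.0005,"dz": 0.007,"roll": 0,"jaw": 0.7},
    {"dx": 0,"dy": 0,"dz": 0,"roll": 0,"jaw": 0.6},
    {"dx": 0,"dy": 0,"dz": 0,"roll": 0,"jaw": 0.54},
    {"dx": 0,"dy": 0,"dz": 0,"roll": 0,"jaw": 0.5},
    {"dx": 0,"dy": 0,"dz": 0,"roll": 0,"jaw": 0.46},
    {"dx": 0,"dy": 0,"dz": 0,"roll": 0,"jaw": 0.42},
    {"dx": 0,"dy": 0,"dz": 0,"roll": 0,"jaw": 0.42},
    {"dx": 0,"dy": 0,"dz": 0,"roll": 0,"jaw": 0.42}
  ],
  "newtons": 4
}}

```text
t: 11.6
eef_pos: [0.4861, -0.3453, 0.1071]
ee_rot: [3.141, 0.0, -1.855]
force: [0.6, -0.6, -1.2]
width: 0.0444
gripper_force: 3.7
```

```bash
python3 st.py; python3 snap.py scene s4; python3 snap.py top t4; python3 - <<'E'
from h import *
a=cv2.resize(load('t4')['im'][190:290,300:400],None,fx=4,fy=4,interpolation=cv2.INTER_CUBIC)
b=cv2.resize(load('s4')['im'][140:240,305:405],None,fx=4,fy=4,interpolation=cv2.INTER_CUBIC)
cv2.imwrite('pics/crop4.png',np.hstack([a,b])[:,:,::-1])
E
```

```text
11.6 [ 0.4861 -0.3453  0.1071] [ 0.57 -0.58 -1.24] [ 0.124  0.005 -0.013] 0.0444 3.700686277880436 -1.854639798284507
11.6 [ 0.4861 -0.3453  0.1071] [ 3.1413e+00  1.0000e-04 -1.8546e+00] [ 0.57 -0.58 -1.24] [ 0.124  0.005 -0.013] 0.04444641823951866
11.65 [ 0.4862 -0.3453  0.1071] [ 3.1414e+00  1.0000e-04 -1.8546e+00] [ 0.37  1.53 -1.38] [0.128 0.101 0.017] 0.044185556252872134
```

View pics/crop4.png

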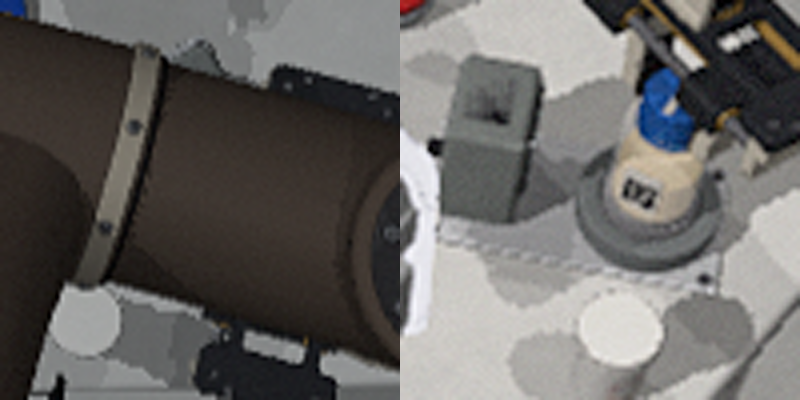

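The scene crop shows the gripper on the blue cap, with the bottle upright and in place and the code plate at (640,190) facing the camera. I'll firm the grip and check the forces before turning.

Call:
{"method": "servo_tool", "body": {
  "moves": [
    {"dx": 0,"dy": 0,"dz": 0,"roll": 0,"jaw": 0.4},
    {"dx": 0,"dy": 0,"dz": 0,"roll": 0,"jaw": 0.4},
    {"dx": 0,"dy": 0,"dz": 0,"roll": 0,"jaw": 0.4},
    {"dx": 0,"dy": 0,"dz": 0,"roll": 0,"jaw": 0.4},
    {"dx": 0,"dy": 0,"dz": 0,"roll": 0,"jaw": 0.4},
    {"dx": 0,"dy": 0,"dz": 0,"roll": -5,"jaw": 0.4},
    {"dx": 0,"dy": 0,"dz": 0,"roll": -5,"jaw": 0.4},
    {"dx": 0,"dy": 0,"dz": 0,"roll": 0,"jaw": 0.4},
    {"dx": 0,"dy": 0,"dz": 0,"roll": 0,"jaw": 0.4},
    {"dx": 0,"dy": 0,"dz": 0,"roll": 0,"jaw": 0.4}
  ],
  "newtons": 15
}}

```text
t: 12.95
eef_pos: [0.4862, -0.3453, 0.1071]
ee_rot: [3.142, 0.0, -2.028]
force: [-0.7, -0.6, -2.2]
width: 0.0434
gripper_force: 13.7
```

```bash
python3 st.py
```

```text
12.95 [ 0.4862 -0.3453  0.1071] [-0.66 -0.63 -2.18] [ 0.053 -0.104  0.026] 0.0434 13.733975908253342 -2.0280233250909134
```

Call:
{"method": "servo_tool", "body": {
  "moves": [
    {"dx": 0,"dy": 0,"dz": 0,"roll": -5,"jaw": 0.4},
    {"dx": 0,"dy": 0,"dz": 0,"roll": -5,"jaw": 0.4},
    {"dx": 0,"dy": 0,"dz": 0,"roll": -5,"jaw": 0.4},
    {"dx": 0,"dy": 0,"dz": 0,"roll": -5,"jaw": 0.4},
    {"dx": 0,"dy": 0,"dz": 0,"roll": -5,"jaw": 0.4},
    {"dx": 0,"dy": 0,"dz": 0,"roll": -5,"jaw": 0.4},
    {"dx": 0,"dy": 0,"dz": 0,"roll": -5,"jaw": 0.4},
    {"dx": 0,"dy": 0,"dz": -0.0005,"roll": 0,"jaw": 0.4},
    {"dx": 0,"dy": 0,"dz": -0.0005,"roll": 0,"jaw": 0.4},
    {"dx": 0,"dy": 0,"dz": 0,"roll": 0,"jaw": 0.4}
  ],
  "newtons": 15
}}

```text
t: 14.2
eef_pos: [0.4866, -0.3456, 0.1068]
ee_rot: [-3.141, 0.0, -2.639]
force: [-1.2, 1.0, 4.5]
width: 0.0434
gripper_force: 14.8
```

```bash
python3 st.py; python3 snap.py scene s5;  python3 - <<'E'
from h import *
b=cv2.resize(load('s5')['im'][140:240,305:405],None,fx=5,fy=5,interpolation=cv2.INTER_CUBIC)
cv2.imwrite('pics/crop5.png',b[:,:,::-1])
E
```

```text
14.2 [ 0.4866 -0.3456  0.1068] [-1.16  1.03  4.55] [ 0.437  0.238 -0.067] 0.0434 14.813440535936024 -2.6386210702652946
14.2 [ 0.4866 -0.3456  0.1068] [-3.1408e+00  4.0000e-04 -2.6386e+00] [-1.16  1.03  4.55] [ 0.437  0.238 -0.067] 0.04341753498907556
```

View pics/crop5.png

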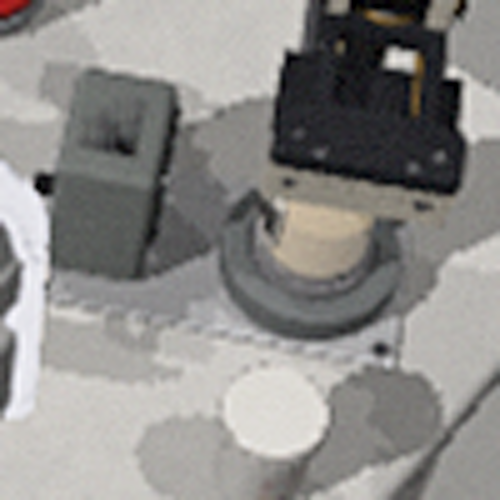

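The code plate has turned to the left edge of the bottle at (265,215), so the grip carries it. It's now pressing at about 4.5 N. Sweeping slowly.

Call:
{"method": "servo_tool", "body": {
  "moves": [
    {"dx": 0,"dy": 0,"dz": 0,"roll": -0.7,"jaw": 0.4},
    {"dx": 0,"dy": 0,"dz": 0,"roll": -0.7,"jaw": 0.4},
    {"dx": 0,"dy": 0,"dz": 0,"roll": -0.7,"jaw": 0.4},
    {"dx": 0,"dy": 0,"dz": 0,"roll": -0.7,"jaw": 0.4},
    {"dx": 0,"dy": 0,"dz": 0,"roll": -0.7,"jaw": 0.4},
    {"dx": 0,"dy": 0,"dz": 0,"roll": -0.7,"jaw": 0.4},
    {"dx": 0,"dy": 0,"dz": 0,"roll": -0.7,"jaw": 0.4},
    {"dx": 0,"dy": 0,"dz": 0,"roll": -0.7,"jaw": 0.4},
    {"dx": 0,"dy": 0,"dz": 0,"roll": -0.7,"jaw": 0.4},
    {"dx": 0,"dy": 0,"dz": 0,"roll": -0.7,"jaw": 0.4}
  ]
}}

```text
t: 15.5
eef_pos: [0.4863, -0.3454, 0.1062]
ee_rot: [-3.141, 0.0, -2.763]
force: [-0.3, 0.1, 3.7]
width: 0.0432
gripper_force: 14.9
```

```bash
python3 st.py
```

```text
15.5 [ 0.4863 -0.3454  0.1062] [-0.27  0.06  3.72] [0.032 0.156 0.047] 0.0432 14.89251271719695 -2.763029990343406
```

Call:
{"method": "servo_tool", "body": {
  "moves": [
    {"dx": 0,"dy": 0,"dz": -0.0003,"roll": -0.7,"jaw": 0.4},
    {"dx": 0,"dy": 0,"dz": 0,"roll": -0.7,"jaw": 0.4},
    {"dx": 0,"dy": 0,"dz": 0,"roll": -0.7,"jaw": 0.4},
    {"dx": 0,"dy": 0,"dz": 0,"roll": -0.7,"jaw": 0.4},
    {"dx": 0,"dy": 0,"dz": 0,"roll": -0.7,"jaw": 0.4},
    {"dx": 0,"dy": 0,"dz": 0,"roll": -0.7,"jaw": 0.4},
    {"dx": 0,"dy": 0,"dz": 0,"roll": -0.7,"jaw": 0.4},
    {"dx": 0,"dy": 0,"dz": 0,"roll": -0.7,"jaw": 0.4},
    {"dx": 0,"dy": 0,"dz": 0,"roll": -0.7,"jaw": 0.4},
    {"dx": 0,"dy": 0,"dz": 0,"roll": -0.7,"jaw": 0.4}
  ]
}}

```text
t: 16.75
eef_pos: [0.4857, -0.345, 0.1051]
ee_rot: [3.14, -0.001, -2.886]
force: [0.3, 0.2, -3.9]
width: 0.0433
gripper_force: 13.6
```

```bash
python3 st.py
```

```text
16.75 [ 0.4857 -0.345   0.1051] [ 0.25  0.16 -3.93] [ 0.095 -0.192 -0.03 ] 0.0433 13.626819299825002 -2.885545049686747
```

Fz went negative and z dropped, so the pins have entered. Lowering gently.

Call:
{"method": "servo_tool", "body": {
  "moves": [
    {"dx": 0,"dy": 0,"dz": 0,"roll": 0,"jaw": 0.4},
    {"dx": 0,"dy": 0,"dz": -0.0005,"roll": 0,"jaw": 0.4},
    {"dx": 0,"dy": 0,"dz": -0.0005,"roll": 0,"jaw": 0.4},
    {"dx": 0,"dy": 0,"dz": -0.0005,"roll": 0,"jaw": 0.4},
    {"dx": 0,"dy": 0,"dz": -0.0005,"roll": 0,"jaw": 0.4},
    {"dx": 0,"dy": 0,"dz": 0,"roll": 0,"jaw": 0.4},
    {"dx": 0,"dy": 0,"dz": 0,"roll": 0,"jaw": 0.4},
    {"dx": 0,"dy": 0,"dz": 0,"roll": 0,"jaw": 0.4},
    {"dx": 0,"dy": 0,"dz": 0,"roll": 0,"jaw": 0.4},
    {"dx": 0,"dy": 0,"dz": 0,"roll": 0,"jaw": 0.4}
  ]
}}

```text
t: 18.0
eef_pos: [0.4863, -0.3453, 0.1039]
ee_rot: [-3.142, 0.0, -2.884]
force: [0.7, 0.3, -2.7]
width: 0.0435
gripper_force: 13.6
```

```bash
python3 st.py
```

```text
18.0 [ 0.4863 -0.3453  0.1039] [ 0.73  0.32 -2.73] [ 0.071 -0.179  0.006] 0.0435 13.62657377096184 -2.884278878274182
```

Call:
{"method": "servo_tool", "body": {
  "moves": [
    {"dx": 0,"dy": 0,"dz": -0.0005,"roll": 0,"jaw": 0.4},
    {"dx": 0,"dy": 0,"dz": -0.0005,"roll": 0,"jaw": 0.4},
    {"dx": 0,"dy": 0,"dz": -0.0005,"roll": 0,"jaw": 0.4},
    {"dx": 0,"dy": 0,"dz": -0.0005,"roll": 0,"jaw": 0.4},
    {"dx": 0,"dy": 0,"dz": -0.0005,"roll": 0,"jaw": 0.4},
    {"dx": 0,"dy": 0,"dz": -0.0005,"roll": 0,"jaw": 0.4},
    {"dx": 0,"dy": 0,"dz": 0,"roll": 0,"jaw": 0.4},
    {"dx": 0,"dy": 0,"dz": 0,"roll": 0,"jaw": 0.4},
    {"dx": 0,"dy": 0,"dz": 0,"roll": 0,"jaw": 0.4},
    {"dx": 0,"dy": 0,"dz": 0,"roll": 0,"jaw": 0.4}
  ]
}}

```text
t: 19.25
eef_pos: [0.4863, -0.3454, 0.1009]
ee_rot: [-3.142, 0.0, -2.884]
force: [0.8, 0.1, -3.4]
width: 0.0435
gripper_force: 13.6
```

```bash
python3 st.py
```

```text
19.25 [ 0.4863 -0.3454  0.1009] [ 0.77  0.07 -3.4 ] [ 0.07 -0.15  0.01] 0.0435 13.626688288277364 -2.884319644481789
```

Call:
{"method": "servo_tool", "body": {
  "moves": [
    {"dx": 0,"dy": 0,"dz": -0.0005,"roll": 0,"jaw": 0.4},
    {"dx": 0,"dy": 0,"dz": -0.0005,"roll": 0,"jaw": 0.4},
    {"dx": 0,"dy": 0,"dz": -0.0003,"roll": 0,"jaw": 0.4},
    {"dx": 0,"dy": 0,"dz": 0,"roll": 0,"jaw": 0.4},
    {"dx": 0,"dy": 0,"dz": 0,"roll": 0,"jaw": 0.4},
    {"dx": 0,"dy": 0,"dz": 0,"roll": 0,"jaw": 0.4},
    {"dx": 0,"dy": 0,"dz": 0,"roll": 0,"jaw": 0.4},
    {"dx": 0,"dy": 0,"dz": 0,"roll": 0,"jaw": 0.4},
    {"dx": 0,"dy": 0,"dz": 0,"roll": 0,"jaw": 0.4},
    {"dx": 0,"dy": 0,"dz": 0,"roll": 0,"jaw": 0.4}
  ]
}}

```text
t: 20.5
eef_pos: [0.4863, -0.3454, 0.0996]
ee_rot: [3.142, -0.0, -2.884]
force: [0.3, 0.6, -3.3]
width: 0.0433
gripper_force: 13.6
```

```bash
python3 st.py
```

```text
20.5 [ 0.4863 -0.3454  0.0996] [ 0.28  0.56 -3.27] [ 0.072 -0.096  0.012] 0.0433 13.626667114149313 -2.8843831303259404
```

Call:
{"method": "servo_tool", "body": {
  "moves": [
    {"dx": 0,"dy": 0,"dz": -0.0004,"roll": 0,"jaw": 0.4},
    {"dx": 0,"dy": 0,"dz": -0.0004,"roll": 0,"jaw": 0.4},
    {"dx": 0,"dy": 0,"dz": -0.0002,"roll": 0,"jaw": 0.4},
    {"dx": 0,"dy": 0,"dz": 0,"roll": 0,"jaw": 0.4},
    {"dx": 0,"dy": 0,"dz": 0,"roll": 0,"jaw": 0.4},
    {"dx": 0,"dy": 0,"dz": 0,"roll": 0,"jaw": 0.4},
    {"dx": 0,"dy": 0,"dz": 0,"roll": 0,"jaw": 0.4},
    {"dx": 0,"dy": 0,"dz": 0,"roll": 0,"jaw": 0.4},
    {"dx": 0,"dy": 0,"dz": 0,"roll": 0,"jaw": 0.4},
    {"dx": 0,"dy": 0,"dz": 0,"roll": 0,"jaw": 0.4}
  ]
}}

```text
t: 21.75
eef_pos: [0.4865, -0.3454, 0.099]
ee_rot: [-3.141, 0.0, -2.884]
force: [-1.1, 2.6, 4.9]
width: 0.0432
gripper_force: 15.1
```

```bash
python3 st.py
```

```text
21.75 [ 0.4865 -0.3454  0.099 ] [-1.08  2.58  4.94] [ 1.031  0.359 -0.011] 0.0432 15.076368521695258 -2.884158406486983
```

Floor contact at 7.2 mm below the riding height, so the foot is home. Releasing and rising.

Call:
{"method": "servo_tool", "body": {
  "moves": [
    {"dx": 0,"dy": 0,"dz": 0.0003,"roll": 0,"jaw": 0.48},
    {"dx": 0,"dy": 0,"dz": 0,"roll": 0,"jaw": 0.52},
    {"dx": 0,"dy": 0,"dz": 0,"roll": 0,"jaw": 0.58},
    {"dx": 0,"dy": 0,"dz": 0,"roll": 0,"jaw": 0.7},
    {"dx": 0,"dy": 0,"dz": 0,"roll": 0,"jaw": 0.9},
    {"dx": 0,"dy": 0,"dz": 0,"roll": 0,"jaw": 0.9},
    {"dx": 0,"dy": 0,"dz": 0.01,"roll": 0,"jaw": 0.9},
    {"dx": 0,"dy": 0,"dz": 0.03,"roll": 0,"jaw": 0.9},
    {"dx": 0,"dy": 0,"dz": 0.04,"roll": 0,"jaw": 0.9},
    {"dx": 0,"dy": 0,"dz": 0.04,"roll": 0,"jaw": 0.9}
  ]
}}

```text
t: 23.0
eef_pos: [0.4862, -0.3454, 0.2209]
ee_rot: [-3.141, 0.0, -2.884]
force: [0.6, -0.3, 0.1]
width: 0.0787
gripper_force: 0.0
```

Call:
{"method": "servo_tool", "body": {
  "moves": [
    {"dx": 0,"dy": 0,"dz": 0.04,"roll": 0,"jaw": 0.9},
    {"dx": 0,"dy": 0,"dz": 0.05,"roll": 0,"jaw": 0.9},
    {"dx": -0.02,"dy": 0.05,"dz": 0.05,"roll": 0,"jaw": 0.9},
    {"dx": -0.02,"dy": 0.05,"dz": 0,"roll": 0,"jaw": 0.9},
    {"dx": 0,"dy": 0.06,"dz": 0,"roll": 0,"jaw": 0.9},
    {"dx": 0,"dy": 0.06,"dz": 0,"roll": 0,"jaw": 0.9},
    {"dx": 0,"dy": 0.06,"dz": 0,"roll": 0,"jaw": 0.9},
    {"dx": 0,"dy": 0.06,"dz": 0,"roll": 0,"jaw": 0.9},
    {"dx": 0,"dy": 0,"dz": 0,"roll": 0,"jaw": 0.9},
    {"dx": 0,"dy": 0,"dz": 0,"roll": 0,"jaw": 0.9}
  ]
}}

```text
t: 24.25
eef_pos: [0.4491, -0.0126, 0.3521]
ee_rot: [-3.142, 0.001, -2.883]
force: [0.9, -0.6, -0.6]
width: 0.0789
gripper_force: 0.0
```

```bash
python3 snap.py scene s6; python3 snap.py top t6; python3 - <<'E'
from h import *
c=load('t6');o=load('t3') if 0 else load('top0')
a=cv2.resize(c['im'][190:290,300:400],None,fx=4,fy=4,interpolation=cv2.INTER_CUBIC)
b=cv2.resize(load('s6')['im'][140:240,305:405],None,fx=4,fy=4,interpolation=cv2.INTER_CUBIC)
cv2.imwrite('pics/crop6.png',np.hstack([a,b])[:,:,::-1])
for k in ('top0','t6'):
    c=load(k); z=[ptd(c,u,v,c['d'][v,u])[2] for u in range(361,374) for v in range(244,255)]; z=np.array(z); print(k,np.median(z[z>.1]),z.max())
E
```

```text
24.25 [ 0.4491 -0.0126  0.3521] [-3.1415e+00  8.0000e-04 -2.8828e+00] [ 0.89 -0.64 -0.58] [ 0.049 -0.106  0.008] 0.07894113288292462
24.3 [ 0.4492 -0.0133  0.3519] [-3.1415e+00  6.0000e-04 -2.8844e+00] [ 0.17 -0.26  1.46] [ 0.072 -0.197 -0.013] 0.07860406062407939
top0 0.12836106212180518 0.13279316226262916
t6 0.12036591957645512 0.1278895847297032
```

View pics/crop6.png

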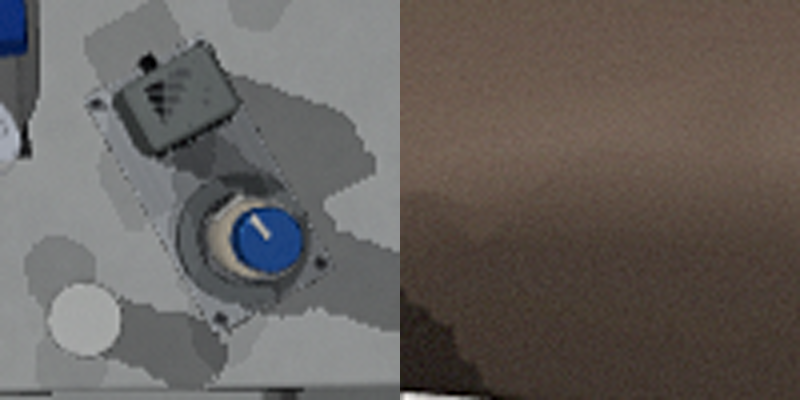

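The top crop shows the bottle upright in the nest. The rib at (260,225) points towards the reader, about 13° off the station axis, which is inside the allowed range. The cap top is about 7-8 mm lower, the cup hasn't moved, and the arm is clear.

```bash
python3 -c "
from station import *
print(job_done())"
```

```text
the job is handed in; nothing more can be done
None
```

The bottle is turned about 59° so its code plate faces the reader's window. Its foot dropped about 7 mm, fully home, and I let go with it upright and handed the job in at about 24 s.

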